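# Open the tripped kiln controller's push-latched fuse door

### The job

The kiln controller with the red lamp needs a fuse changed, so open its fuse door: press the door in once at its orange mark and let go, draw the hand clear and watch for a couple of seconds that the door springs ajar and stays ajar by itself, then push it up and over from its underside with a fingertip until it leans fully back against its stop and stays there. Be gentle with it and do not push it shut again once it has sprung. Leave the controller with the green lamp untouched and the pots and other things on the bench where they are.

Things in the scene. Friction and masses are not known exactly. Their poses are not given: they have to be found in the camera images.
- controller: Tripped kiln controller, fixed: light grey case, red lamp, 190 deep (x) x 200 wide (y) x 85 mm high; origin: centre of its underside, on the bench. Operator's side is -x: a panel slopes from 38 mm high at x=-95 to 85 at x=-10; behind it the top is flat. Fuse door flush in the top: x=+5 (free edge) to +85 mm (hinge), y=-50 to +50. Lamp, 28 mm wide, 30 mm above the top at x=+60, y=+76.
- fuse_door_press (a point): Centre of the orange disc, 18 mm across, on the outer face of the fuse door, 24 mm from its free edge, above the latch; it moves with the door. When the door is shut the point is 85 mm above the bench.
- fuse_door_edge (a point): Middle of the fuse door's free edge, half-way through its thickness; moves with the door, 80 mm from the hinge axis. Once sprung it stands about 50 mm above the case's top and swings with 1 to 3 N here, best along its arc. On the door's underside, 20 mm in from this edge, a white latch tongue 8 mm wide stands out 26 mm.
- fuse_door_hinge (a point): Middle of the fuse door's hinge axis, which runs along the controller's y, 83.5 mm above the bench at the controller's x = +85 mm; fixed.
- fuse_door (a joint): Angle of the fuse door (dark grey, 80 x 100 x 4 mm, 60 g), rad: 0 latched flush, below 0 pressed in, growing as the free edge rises and swings over away from the operator; 1.75 is the stop, past upright. Push-push latch: at the mark it gives at 5 to 9 N, clicks over 5 mm down, bottoms at 9 mm; let go, it springs to 0.65-0.8. Pressed down again it latches shut. A stiff hinge holds it where left.
- controller_ok: The second kiln controller, the same but with a green lamp; not to be touched. Same size, origin and axes as the first.
- other_door (a joint): Angle of the second controller's fuse door, rad: 0 latched shut; it is to stay shut.
- tea_cup_mid (a point): Unglazed cup, 56 mm across, 58 mm high, between the two controllers; the point is half-way up.
- bisque_bowl_mid (a point): Unglazed bowl, 110 mm across, 55 mm high, on the left; the point is half-way up.
- beaker_mid (a point): Unglazed straight beaker, 82 mm across, 85 mm high, on the right; the point is half-way up.
- pink_bowl_mid (a point): Dull pink glazed tea bowl, 90 mm across, 46 mm high, behind the controllers; the point is half-way up.
- glaze_jar_mid (a point): Blue-green jar with a white lid, 60 mm across, 74 mm high, on the right; the point is half-way up.
- fuse_carton_mid (a point): Small cardboard carton of spare fuses, 45 x 75 x 28 mm, behind the controllers; the point is half-way up.
- brush_grip (a point): Glazing brush, 190 mm long, lying behind the controllers on the left; the point is on its handle.

How it is judged:
By the outcome, as a careful person would: the job done as asked, in the order asked, and still so for the second after the job is handed in, with the robot touching nothing.
It also fails if it takes over 48 s, if anything falls off the work surface, if the arm or the gripper's body presses on something with over 40 N, if the wrist force passes 120 N, or if a joint passes its speed limit or range.

### The arm

A 7-joint arm with a two-finger parallel gripper is mounted at the origin on the work surface. World frame = base frame: x ahead of the robot, y to its left, z up, the work surface at z = 0. Lengths are in mm, angles in rad, forces in N, time in s.
With the tool pointing down it reaches from about 400 to 925 mm from the base axis. Payload 4.1 kg.
Tool frame: the origin (TCP) lies at the very end of the fingers, on their centre line; the grasp point (between the pads) lies 19 mm behind it; y points along the fingers, z is the direction in which the jaws open and shut, and the axes are right-handed (so a half turn about y gives the same grasp; the last joint's range is limited). The gripper opens to 85 mm and grips with 20 to 120 N. Pads are 22 mm wide; open, the fingers measure 114 mm over their backs; the gripper's body (76 mm by 85 mm) begins 54 mm behind the grasp point. The pads swing forward as they close: fully open they stand 13 mm farther back than shut.
Start: joints at [1.114, 0.398, 0.045, 1.537, -0.019, 1.207, -0.051], TCP at [227.677, -608.857, 231.347] pointing down, gripper open.
Joint ranges: [-2.82, 2.82], [-0.49, 2.23], [-1.37, 1.46], [0, 2.46], [-1.36, 4.5], [0.23, 2], [-2.94, 2.94]. Speed limits (rad/s): [2.57, 2.57, 3.14, 3.14, 3.14, 3.14, 3.14].

### API

Orientations are given as a 3x3 rotation matrix whose columns are the frame's x, y, z axes.
In Python, from bench import * gives the robot as it stands.
- The arm moves only by the tool servo_tool, never from a script. Its argument "rows" is one flat list of numbers, 7 for each row, row after row: the shift along the tool's x, y, z scaled (see below), then the turn, a rotation vector about the tool's x, y, z scaled (see below), then the opening, from 0 (shut) to 1 (fully open). A call has 1 to 8 rows; each row shifts and turns the commanded pose from where the row before left it, along the tool's axes as they then stand; what a row does not reach is not made up. The controller multiplies each number of a shift by 0.04 m and each number of a turn by 8 degrees. A row lasts 1/8 s, in which the tool goes at most 62.5 mm and 10.7 degrees, less where a joint would pass 70% of its speed; a pose out of reach is approached as far as the arm can. A call with a number of a shift or a turn outside -1 to 1 is refused whole. A call with a gripper value outside its range is refused whole. The fingers move at their own pace and stop on an object; "newtons" is the grip in N (left out, the last holds). Time passes only in rows, so rows that do not move let the fingers close. It gives the time, the measured TCP pose, the force and the opening at its end, in the units of the state.
- read_state(): the state, without advancing time (a new reading comes with each control period).
- read_camera(name): name is "scene" or "top" or "wrist"; returns a dict with "color" (400x640x3 uint8, red, green, blue), "z_map" (400x640 float32, mm along the optical axis (not along the pixel's ray), 0 where there is no reading), "vfov" (degrees; the focal length in pixels is half the picture's height over the tangent of half this angle, whatever the lens; pixels are square), "cx", "cy" (the principal point, pixels), "rvec" (rotation vector, rad) and "tvec" (3), from world to camera coordinates, as OpenCV has them; the wrist camera has in their place "tool_from_camera" (4x4, takes a point from camera to tool coordinates, whose origin is the TCP and whose axes are the tool frame's). Camera axes: x right, y down, z forward; pixel columns grow to the right and rows downward; lengths in mm; the calibration is good to about 2 mm. A picture is of the moment at which its call begins: read the wrist's pose just before it.
- job_done(): hands the job in, once; it reports no verdict.
The state is a dict: "time": time; "joints": joint angles; "qvel": joint speeds; "effort": joint torques, N m; "position": TCP position; "tcp_rot": TCP orientation; "ft_force": force on the tool from outside, world axes, zero at the start; "wrist_torque": the same for the moment, N m; "finger_gap": opening from 0.0 (shut) to 1.0 (fully open).
Only numpy, scipy, OpenCV 4.12 (cv2) and the standard library are available. Lean on these libraries where they do the work, as an engineer would, in place of code of your own. Each camera call takes 0.05 s, during which the arm holds its last target.

## Working session

There is one attempt and no reset: what is moved stays moved. The work goes in short steps, Python scripts to look and compute and a tool call to move; the robot and the scene stay as the last step left them, time stands still between calls to the robot, and variables do not carry over. Pictures are saved under pics/ and viewed, and the job is handed in when it is done.

Besides the shell and the picture viewer there is one more tool, called as name(argument=value, ...), one argument or row to a line, values as JSON. servo_tool: Moves the arm, as the interface text tells. Shifts and turns lie within -1 to 1; 1 stands for 0.04 m of shift or 8 degrees of turn. Its arguments: {"type":"object","properties":{"rows":{"type":"array"},"newtons":{"type":"number"}},"required":["rows"]}

```bash
mkdir -p pics; cat > h.py <<'E'
from bench import *
import numpy as np, cv2
def cam(n,save=None):
    s=read_state(); c=read_camera(n)
    if save: cv2.imwrite('pics/'+save,cv2.cvtColor(c['color'],cv2.COLOR_RGB2BGR))
    H,W=c['z_map'].shape; f=H/2/np.tan(np.radians(c['vfov'])/2)
    v,u=np.mgrid[:H,:W]; z=c['z_map'].astype(float)
    P=np.stack([(u-c['cx'])/f*z,(v-c['cy'])/f*z,z],-1)
    if n=='wrist':
        T=np.array(c['tool_from_camera']); P=P@T[:3,:3].T+T[:3,3]
        P=P@np.array(s['tcp_rot']).T+np.array(s['position'])
    else:
        R=cv2.Rodrigues(np.array(c['rvec'],float))[0]; P=(P-np.array(c['tvec'],float).reshape(3))@R
    P[z==0]=np.nan
    return c['color'],P,s
E
python3 - <<'E'
from h import *
s=read_state()
for k,v in s.items(): print(k,np.round(v,3).tolist())
a=cam('top','t0.png'); b=cam('scene','s0.png')
np.savez('d0.npz',tc=a[0],tp=a[1],sc=b[0],sp=b[1])
E
```

```text
time 0.0
joints [1.114, 0.399, 0.045, 1.538, -0.019, 1.207, -0.051]
qvel [-0.0, -0.0, 0.003, 0.0, 0.001, -0.001, 0.0]
effort [0.0, -47.513, 1.365, -25.423, 0.012, 0.009, -0.0]
position [227.458, -608.24, 230.266]
tcp_rot [[-0.937, -0.001, 0.35], [-0.35, 0.002, -0.937], [0.0, -1.0, -0.002]]
ft_force [-0.195, -0.098, 0.305]
wrist_torque [0.019, 0.012, -0.033]
finger_gap 1.004
```

View pics/t0.png

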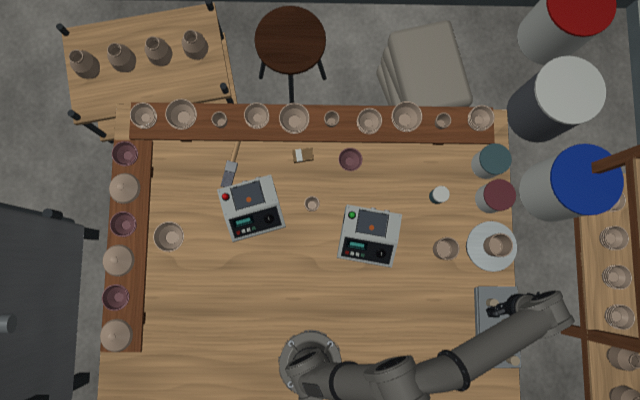

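View pics/s0.png

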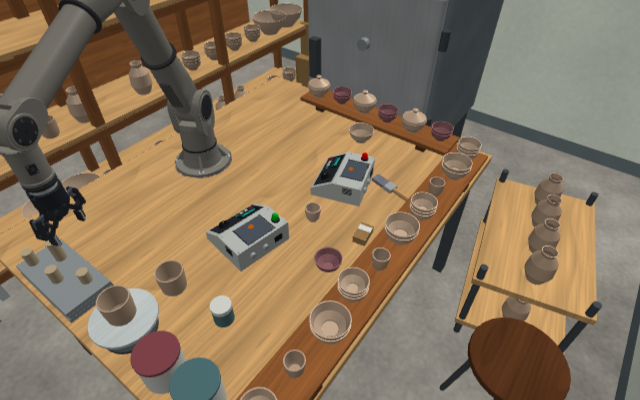

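The top picture shows the red-lamp controller at about (252,208), with its orange mark at about (249,199) and its lamp at (225,197). The green-lamp one is at about (370,236).

```bash
python3 - <<'E'
from h import *
d=np.load('d0.npz')
for n,(u0,u1,v0,v1) in (('t',(210,295,165,250)),('s',(300,385,140,210))):
    C=d[n+'c'][v0:v1,u0:u1].astype(int);P=d[n+'p'][v0:v1,u0:u1]
    r,g,b=C[...,0],C[...,1],C[...,2]
    red=(r>140)&(g<60)&(b<60); org=(r>140)&(g>60)&(g<130)&(b<80)&(r-g>60)
    dark=(abs(P[...,2]-85)<5)&(r<110)&(r-b<20)
    for k,m in(('red',red),('org',org),('dark',dark)):
        print(n,k,m.sum(),np.nanmedian(P[m],0).round(1),np.nanmean(P[m],0).round(1))
    top=(abs(P[...,2]-85)<4)
    q=P[top][:,:2].astype(np.float32); print(cv2.minAreaRect(q),len(q))
    q=P[dark][:,:2].astype(np.float32); rc=cv2.minAreaRect(q);print('dark',rc,cv2.boxPoints(rc).round(0).tolist())
    case=(P[...,2]>20)&(P[...,2]<92)
    cc=np.zeros(case.shape,np.uint8);cc[case]=1
    nl,l,st,_=cv2.connectedComponentsWithStats(cc);i=1+st[1:,4].argmax()
    rc=cv2.minAreaRect(P[l==i][:,:2].astype(np.float32));print('case',rc,cv2.boxPoints(rc).round(0).tolist())
E
python3 - <<'E'
import cv2
a=cv2.imread('pics/t0.png')[120:260,200:420];cv2.imwrite('pics/t0z.png',cv2.resize(a,None,fx=3.6,fy=3.6,interpolation=cv2.INTER_CUBIC))
E
```

```text
t red 12 [584.6 311.4 112.6] [584.8 311.3 111.6]
t org 10 [577.2 227.5  87.5] [576.8 227.2  86.7]
t dark 581 [584.3 231.4  84.9] [579.7 229.   84.9]
((566.6697387695312, 223.10992431640625), (156.72142028808594, 200.34237670898438), 16.793676376342773) 1078
dark ((569.6178588867188, 224.43804931640625), (142.93345642089844, 189.27667236328125), 4.756882190704346) [[491.0, 313.0], [506.0, 124.0], [649.0, 136.0], [633.0, 325.0]]
case ((557.5629272460938, 220.6920166015625), (206.43563842773438, 201.38827514648438), 16.3597412109375) [[430.0, 288.0], [487.0, 95.0], [685.0, 153.0], [628.0, 346.0]]
s red 12 [587.2 302.8 112.8] [587.8 303.8 112.5]
s org 15 [575.8 230.5  85.5] [562.7 280.9  71.9]
s dark 429 [591.6 225.6  84.7] [588.2 223.9  84.7]
((570.6719970703125, 222.09095764160156), (149.9269256591797, 209.4364776611328), 15.989706993103027) 947
dark ((574.59619140625, 210.33468627929688), (149.61599731445312, 182.97210693359375), 15.002496719360352) [[479.0, 279.0], [526.0, 103.0], [671.0, 141.0], [623.0, 318.0]]
case ((555.3671264648438, 217.10809326171875), (202.05088806152344, 210.87704467773438), 15.58609676361084) [[430.0, 292.0], [486.0, 88.0], [681.0, 143.0], [624.0, 346.0]]
```

View pics/t0z.png

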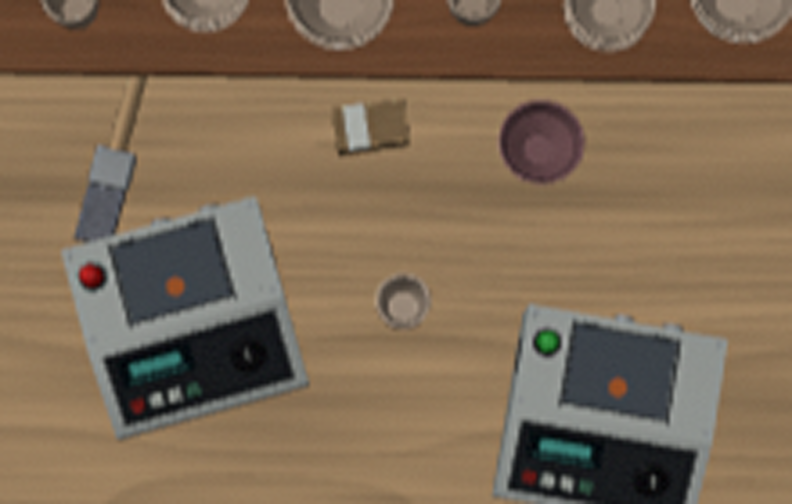

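servo_tool(
  rows=[-0.9, 0, -1, 0, 0, 0, 0.6, -0.9, 0, -1, 0, 0, 0, 0, -0.9, 0, -1, 0, 0, 0, 0, -0.9, 0, -1, 0, 0, 0, 0, -0.9, 0, -1, 0, 0, 0, 0, -0.9, 0, -1, 0, 0, 0, 0, -0.9, 0, -1, 0, 0, 0, 0, -0.9, 0, -1, 0, 0, 0, 0],
  newtons=30,
)

```text
time: 1.1
position: [385.5, -206.5, 231.1]
tcp_rot: [[-0.937, -0.0, 0.35], [-0.35, -0.0, -0.937], [0.0, -1.0, 0.0]]
ft_force: [0.1, -0.7, 0.3]
finger_gap: -0.001
```

servo_tool(
  rows=[-0.9, 0, -1, 0, 0, 0, 0, -0.9, 0, -1, 0, 0, 0, 0, -0.9, 0, -1, 0, 0, 0, 0, -0.9, 0, -1, 0, 0, 0, 0, -0.9, 0, -1, 0, 0, 0, 0, -0.9, 0, -0.8, 0, 0.3, 0, 0, -0.6, 0, -0.5, 0, 0.2, 0, 0, 0, 0, 0, 0, 0, 0, 0],
)

```text
time: 2.1
position: [523.2, 114.0, 230.8]
tcp_rot: [[-0.958, -0.001, 0.288], [-0.288, 0.002, -0.958], [0.0, -1.0, -0.002]]
ft_force: [-0.7, -0.9, 0.3]
finger_gap: 0.0
```

```bash
cat > fit.py <<'E'
from h import *
import sys
C,P,s=cam('wrist',sys.argv[1]); np.savez('w.npz',c=C,p=P)
C=C.astype(int); r,g,b=C[...,0],C[...,1],C[...,2]
org=(r>130)&(g>60)&(g<140)&(b<80)&(r-g>60)&(abs(P[...,2]-85)<10)
print('org',org.sum(),np.nanmean(P[org],0).round(1), np.argwhere(org).mean(0).round(0)[::-1])
E
python3 fit.py w1.png
```

```text
org 366 [545.1  84.7  86.1] [341. 172.]
```

View pics/w1.png

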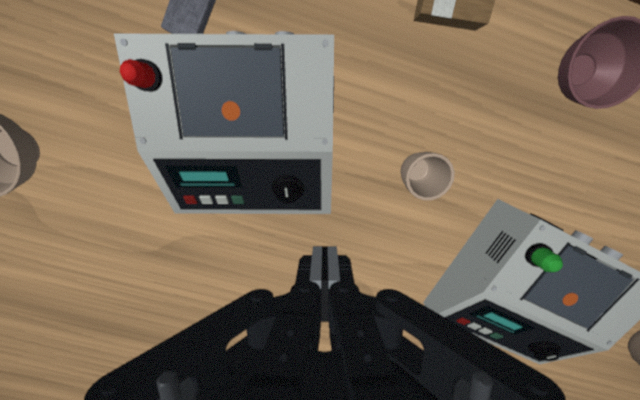

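```bash
python3 - <<'E'
from h import *
d=np.load('w.npz');C=d['c'].astype(int);P=d['p'];r,g,b=C[...,0],C[...,1],C[...,2]
m=(r>130)&(g>60)&(g<140)&(b<80)&(r-g>60); m[:,300:]=0
print(m.sum(),np.nanmean(P[m],0).round(1))
flat=(abs(P[...,2]-np.nanmedian(P[m][:,2]))<4);flat[:,340:]=0
k=np.zeros(flat.shape,np.uint8);k[flat]=1
rc=cv2.minAreaRect(P[flat][:,:2].astype(np.float32));print(rc)
# rear edge of top: pixel row ~35 ; door dark
dk=flat&(r<95)&(g<95)&(b<110)
n,l,st,_=cv2.connectedComponentsWithStats(dk.astype(np.uint8));i=1+st[1:,4].argmax()
print(st[i],cv2.minAreaRect(P[l==i][:,:2].astype(np.float32)),np.nanmean(P[l==i],0))
E
```

```text
264 [576.3 233.8  85.7]
((568.5377807617188, 225.0265655517578), (147.0039520263672, 201.1132354736328), 16.394344329833984)
[ 166   43  121   96 9546] ((590.9533081054688, 231.24684143066406), (84.7251205444336, 108.53630065917969), 16.481447219848633) [593.37813846 231.4269324   85.51306054]
```

servo_tool(
  rows=[0.1, 0.3, -0.9, 0, 0, 0, 0, 0.0, 0.4, -0.9, 0, 0, 0, 0, 0, 0.2, -0.5, 0, 0, 0, 0, 0, 0, 0, 0, 0, 0, 0, 0, 0, 0, 0, 0, 0, 0],
)

```text
time: 2.78
position: [493.6, 196.1, 195.5]
tcp_rot: [[-0.959, 0.001, 0.282], [-0.282, -0.001, -0.959], [-0.0, -1.0, 0.002]]
ft_force: [-0.2, 0.1, -0.3]
finger_gap: -0.001
```

```bash
cat > fit2.py <<'E'
from h import *
import sys
C,P,s=cam('wrist',sys.argv[1]); np.savez('w.npz',c=C,p=P)
print(np.round(s['position'],1),np.abs(s['qvel']).max())
C=C.astype(int);r,g,b=C[...,0],C[...,1],C[...,2]
m=(r>130)&(g>60)&(g<140)&(b<80)&(r-g>60)&(abs(P[...,2]-85)<8)
n,l,st,ce=cv2.connectedComponentsWithStats(m.astype(np.uint8))
for i in range(1,n):
    if st[i,4]>50: print('org',st[i],np.nanmedian(P[l==i],0).round(1),cv2.minEnclosingCircle(P[l==i][:,:2].astype(np.float32)))
flat=(abs(P[...,2]-85)<5)
dk=flat&(r<95)&(g<95)&(b<110)
n,l,st,_=cv2.connectedComponentsWithStats(dk.astype(np.uint8));i=1+st[1:,4].argmax()
print(st[i],cv2.minAreaRect(P[l==i][:,:2].astype(np.float32)),np.nanmean(P[l==i],0))
E
python3 fit2.py w2.png
```

```text
[493.6 196.1 195.5] 0.007977682058546666
org [308  94  20  21 333] [576.  226.8  86.2] ((575.9989013671875, 226.77586364746094), 8.496658325195312)
[  249    26   132   112 12606] ((590.3136596679688, 233.15432739257812), (85.41806030273438, 105.04509735107422), 16.36665916442871) [593.64498144 234.1092234   85.49985428]
```

View pics/w2.png

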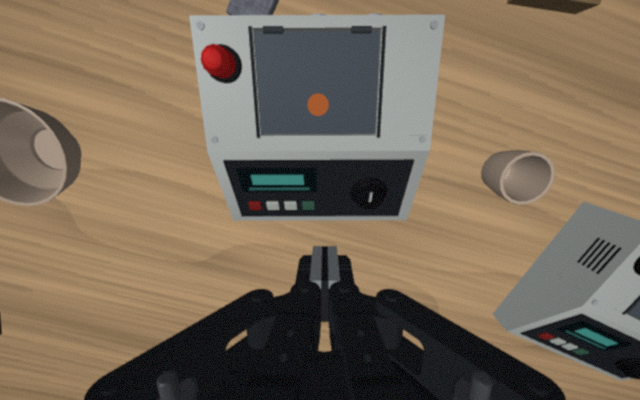

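The wrist picture shows the disc at (318,104), which puts the mark at about (576,227).

servo_tool(
  rows=[-0.8, 0, -0.1, 0, 0, 0, 0, -0.8, 0.3, 0, 0, 0, 0, 0, -0.6, 0.8, 0, 0, 0, 0, 0, 0, 0.8, 0, 0, 0, 0, 0, 0, 0.3, 0, 0, 0, 0, 0, 0, 0, 0, 0, 0, 0, 0],
)

```text
time: 3.58
position: [576.2, 226.0, 107.1]
tcp_rot: [[-0.959, -0.001, 0.283], [-0.283, -0.001, -0.959], [0.001, -1.0, 0.001]]
ft_force: [1.1, 0.2, 1.1]
finger_gap: 0.001
```

servo_tool(
  rows=[0, 0.2, 0, 0, 0, 0, 0, 0, 0.15, 0, 0, 0, 0, 0, 0, 0.1, 0, 0, 0, 0, 0, 0, 0, 0, 0, 0, 0, 0],
)

```text
time: 4.08
position: [576.1, 227.0, 89.0]
tcp_rot: [[-0.959, -0.0, 0.284], [-0.284, -0.0, -0.959], [0.0, -1.0, 0.0]]
ft_force: [-0.4, 0.3, -0.2]
finger_gap: -0.0
```

servo_tool(
  rows=[0, 0.1, 0, 0, 0, 0, 0, 0, 0, 0, 0, 0, 0, 0],
)

```text
time: 4.32
position: [576.7, 227.3, 85.6]
tcp_rot: [[-0.959, 0.001, 0.284], [-0.284, 0.0, -0.959], [-0.001, -1.0, -0.0]]
ft_force: [0.4, 0.2, 1.3]
finger_gap: -0.001
```

servo_tool(
  rows=[0, 0.06, 0, 0, 0, 0, 0, 0, 0, 0, 0, 0, 0, 0],
)

```text
time: 4.58
position: [576.6, 227.3, 83.5]
tcp_rot: [[-0.959, 0.001, 0.284], [-0.284, 0.0, -0.959], [-0.001, -1.0, 0.0]]
ft_force: [-0.4, -0.8, 4.0]
finger_gap: -0.005
```

servo_tool(
  rows=[0, 0.06, 0, 0, 0, 0, 0, 0, 0, 0, 0, 0, 0, 0],
)

```text
time: 4.82
position: [576.7, 227.3, 81.1]
tcp_rot: [[-0.959, 0.001, 0.284], [-0.284, 0.0, -0.959], [-0.001, -1.0, 0.0]]
ft_force: [-0.4, -0.2, 4.5]
finger_gap: -0.001
```

servo_tool(
  rows=[0, 0.05, 0, 0, 0, 0, 0, 0, 0, 0, 0, 0, 0, 0],
)

```text
time: 5.08
position: [576.8, 227.4, 79.2]
tcp_rot: [[-0.959, 0.001, 0.284], [-0.284, 0.0, -0.959], [-0.001, -1.0, 0.0]]
ft_force: [-0.8, -0.3, 4.3]
finger_gap: -0.0
```

servo_tool(
  rows=[0, 0.04, 0, 0, 0, 0, 0, 0, 0, 0, 0, 0, 0, 0],
)

```text
time: 5.32
position: [576.9, 227.4, 77.7]
tcp_rot: [[-0.959, 0.002, 0.284], [-0.284, 0.0, -0.959], [-0.002, -1.0, 0.0]]
ft_force: [-1.1, 1.0, 5.3]
finger_gap: 0.003
```

servo_tool(
  rows=[0, 0.025, 0, 0, 0, 0, 0, 0, 0, 0, 0, 0, 0, 0],
)

```text
time: 5.58
position: [577.0, 227.5, 77.3]
tcp_rot: [[-0.959, 0.002, 0.284], [-0.284, 0.0, -0.959], [-0.002, -1.0, 0.0]]
ft_force: [-1.5, -1.3, 9.3]
finger_gap: -0.003
```

It is bottoming out, well past the click, so I'll release quickly.

servo_tool(
  rows=[0, -1, 0, 0, 0, 0, 0, 0, -1, 0, 0, 0, 0, 0, 0, -1, 0, 0, 0, 0, 0, 0.8, -0.5, 0, 0, 0, 0, 0, 0.8, 0, 0, 0, 0, 0, 0, 0.8, 0, 0, 0, 0, 0, 0, 0, 0, 0, 0, 0, 0, 0],
)

```text
time: 6.45
position: [482.2, 199.0, 215.5]
tcp_rot: [[-0.959, -0.001, 0.285], [-0.285, -0.002, -0.959], [0.001, -1.0, 0.002]]
ft_force: [1.0, -0.0, 0.1]
finger_gap: -0.001
```

```bash
python3 fit2.py w3.png
```

```text
[482.2 199.  215.5] 0.06211731409341174
[ 261   19  129   55 1845] ((611.8790893554688, 237.43289184570312), (41.65837478637695, 108.77215576171875), 16.71109962463379) [624.13540176 242.12780343  86.89437724]
```

View pics/w3.png

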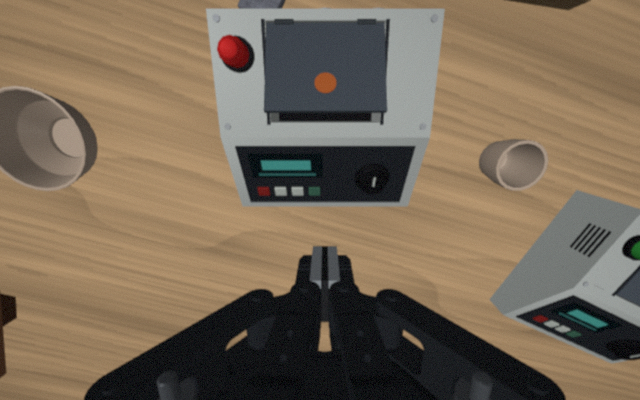

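The door has sprung: its free edge is now at row ~110, with the dark opening below it. Next I'll watch it for over 2 s with the hand clear.

```bash
cat > ang.py <<'E'
from h import *
import sys
def ang(cn,name):
    C,P,s=cam(cn,name)
    a=np.radians(16.4);xc=np.array([np.cos(a),np.sin(a),0]);yc=np.array([-np.sin(a),np.cos(a),0])
    H=np.array([576+56*xc[0],227+56*xc[1],83.5])
    Q=P-H; X=Q@xc;Y=Q@yc;Z=Q[...,2]
    r=np.hypot(X,Z)
    m=(abs(Y)<40)&(Z>10)&(r<86)&(r>25)
    th=np.arctan2(Z,-X)
    e=m&(r>60)
    print(cn,round(s['time'],2),'n',m.sum(),'theta',np.median(th[m]).round(3),np.percentile(th[m],[10,90]).round(3),'rmax',np.percentile(r[m],98).round(1),'Zmax',np.percentile(Z[m],98).round(1))
if __name__=='__main__':
    for c in sys.argv[2:]: ang(c,sys.argv[1]+c+'.png')
E
python3 ang.py a1 wrist top scene
```

```text
wrist 6.5 n 6198 theta 0.516 [0.499 0.541] rmax 80.4 Zmax 38.8
top 6.55 n 101 theta 0.555 [0.499 0.702] rmax 78.8 Zmax 41.0
scene 6.6 n 210 theta 0.592 [0.54  0.666] rmax 79.1 Zmax 43.8
```

servo_tool(
  rows=[0, 0, 0, 0, 0, 0, 0, 0, 0, 0, 0, 0, 0, 0, 0, 0, 0, 0, 0, 0, 0, 0, 0, 0, 0, 0, 0, 0, 0, 0, 0, 0, 0, 0, 0, 0, 0, 0, 0, 0, 0, 0, 0, 0, 0, 0, 0, 0, 0, 0, 0, 0, 0, 0, 0, 0],
)

```text
time: 7.65
position: [484.2, 199.8, 215.9]
tcp_rot: [[-0.959, 0.0, 0.284], [-0.284, -0.0, -0.959], [-0.0, -1.0, 0.0]]
ft_force: [0.0, 0.6, -0.1]
finger_gap: -0.001
```

servo_tool(
  rows=[0, 0, 0, 0, 0, 0, 0, 0, 0, 0, 0, 0, 0, 0, 0, 0, 0, 0, 0, 0, 0, 0, 0, 0, 0, 0, 0, 0, 0, 0, 0, 0, 0, 0, 0, 0, 0, 0, 0, 0, 0, 0, 0, 0, 0, 0, 0, 0, 0, 0, 0, 0, 0, 0, 0, 0],
)

```text
time: 8.65
position: [484.2, 199.8, 215.9]
tcp_rot: [[-0.959, 0.0, 0.284], [-0.284, -0.0, -0.959], [-0.0, -1.0, 0.0]]
ft_force: [-0.5, 0.6, -0.4]
finger_gap: -0.001
```

```bash
python3 ang.py a2 wrist top scene
```

```text
wrist 8.65 n 5852 theta 0.697 [0.682 0.719] rmax 80.6 Zmax 50.9
top 8.7 n 107 theta 0.728 [0.651 0.856] rmax 80.5 Zmax 55.1
scene 8.75 n 195 theta 0.706 [0.656 0.768] rmax 78.9 Zmax 50.8
```

servo_tool(
  rows=[0, 0, 0, 0, 0, 0.7, 0.5, 0, 0, 0, 0, 0, 1, 0.5, 0, 0, 0, 0, 0, 1, 0.5, 0, 0, 0, 0, 0, 1, 0.5, 0, 0, 0, 0, 0, 0, 0.5],
)

```text
time: 9.43
position: [481.3, 198.0, 213.9]
tcp_rot: [[-0.835, 0.47, 0.284], [-0.249, 0.137, -0.959], [-0.49, -0.872, 0.003]]
ft_force: [-0.1, -0.2, 0.6]
finger_gap: 0.5
```

```bash
python3 ang.py a3 wrist top scene; python3 -c "
from h import *
print(np.round(read_state()['joints'],3))"
```

```text
wrist 9.43 n 2518 theta 0.693 [0.667 0.71 ] rmax 81.0 Zmax 51.0
top 9.47 n 253 theta 0.719 [0.644 0.811] rmax 79.7 Zmax 53.5
scene 9.53 n 199 theta 0.71 [0.659 0.763] rmax 78.3 Zmax 51.0
[ 0.122 -0.068 -0.646  2.223  0.174  0.474 -1.95 ]
```

Angle steady at 0.70 (8.65 → 9.5 s). Now I'll tilt further and approach underneath the free edge.

servo_tool(
  rows=[-0.1, 0.7, 0, 0, 0, 0, 0.5, -0.1, 0.8, 0, 0, 0, 0, 0.5, 0, 0, 0, 0, 0, 1, 0.5, 0, 0, 0, 0, 0, 1, 0.5, 0, 0, 0, 0, 0, 0, 0.5, 0, 0, 0, 0, 0, 0, 0.5],
)

```text
time: 10.32
position: [528.0, 203.1, 181.2]
tcp_rot: [[-0.744, 0.612, 0.268], [-0.221, 0.153, -0.963], [-0.63, -0.776, 0.021]]
ft_force: [-0.7, -0.0, 0.1]
finger_gap: 0.499
```

```bash
cat > loc.py <<'E'
from h import *
s=read_state();a=np.radians(16.4);xc=np.array([np.cos(a),np.sin(a),0]);yc=np.array([-np.sin(a),np.cos(a),0])
p=np.array(s['position'])-[576,227,0];R=np.array(s['tcp_rot'])
print('local',np.round([p@xc+29,p@yc,p[2]],1),'tilt',np.degrees(np.arctan2(R[:,1]@xc,-R[2,1])).round(1),'side',np.round([R[:,1]@yc,R[:,2]@yc,R[2,2]],3),'j',np.round(s['joints'],2),'F',np.round([np.array(s['ft_force'])@xc,np.array(s['ft_force'])@yc,s['ft_force'][2]],1))
E
python3 loc.py; python3 ang.py a4 wrist scene
```

```text
local [-23.8  -9.4 181.2] tilt 39.1 side [-0.025 -1.     0.021] j [ 0.01  0.04 -0.57  2.31  1.04  0.26 -2.8 ] F [-0.7  0.2  0.1]
wrist 10.32 n 3277 theta 0.693 [0.665 0.71 ] rmax 80.9 Zmax 50.9
scene 10.38 n 194 theta 0.711 [0.661 0.77 ] rmax 79.0 Zmax 51.0
```

View pics/a4wrist.png

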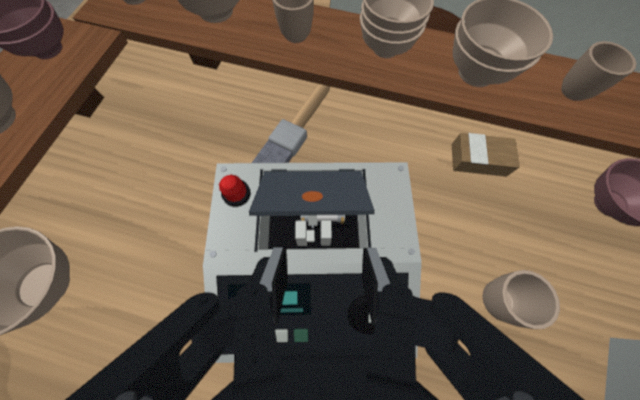

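View pics/a4scene.png

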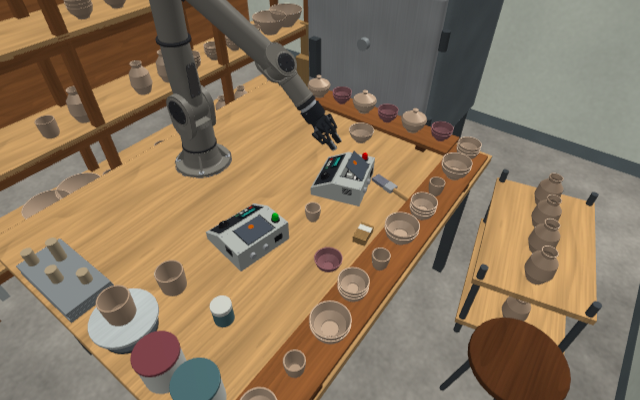

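servo_tool(
  rows=[0, 0, 0, 0, 0, -0.9, 0.5, 0, 0, -0.2, 0, 0, 0, 0.5, 0, 0, 0, 0, 0, 0, 0.5, 0, 0, 0, 0, 0, 0, 0.5],
)

```text
time: 10.92
position: [528.3, 205.3, 180.7]
tcp_rot: [[-0.782, 0.568, 0.257], [-0.228, 0.123, -0.966], [-0.58, -0.814, 0.034]]
ft_force: [-0.7, -0.4, 1.1]
finger_gap: 0.497
```

```bash
python3 loc.py
```

```text
local [-22.9  -7.3 180.7] tilt 35.4 side [-0.043 -0.999  0.034] j [ 0.01  0.06 -0.59  2.26  0.8   0.33 -2.57] F [-0.7 -0.2  1.1]
```

servo_tool(
  rows=[0.2, 0, -0.28, 0, 0, 0, 0.5, 0, 0.6, 0, 0, 0, 0, 0.5, 0, 0.6, 0, 0, 0, 0, 0.5, 0, 0, 0, 0, 0, 0, 0.5],
)

```text
time: 11.42
position: [545.9, 220.0, 135.2]
tcp_rot: [[-0.784, 0.566, 0.257], [-0.228, 0.122, -0.966], [-0.578, -0.816, 0.034]]
ft_force: [-0.8, 0.5, -0.1]
finger_gap: 0.497
```

```bash
python3 loc.py; python3 ang.py a5 wrist scene
```

```text
local [ -1.8   1.8 135.2] tilt 35.3 side [-0.043 -0.999  0.034] j [-0.17  0.18 -0.43  2.26  1.16  0.31 -2.93] F [-0.6  0.7 -0.1]
wrist 11.43 n 5871 theta 0.693 [0.674 0.71 ] rmax 80.7 Zmax 50.9
scene 11.47 n 199 theta 0.71 [0.662 0.774] rmax 78.6 Zmax 51.6
```

View pics/a5wrist.png

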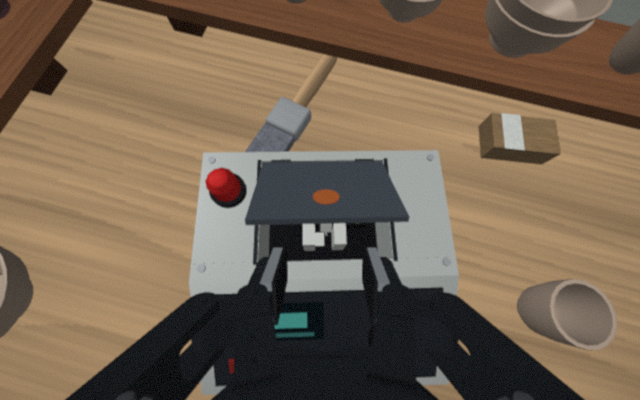

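j7 is near its range limit, so I'll ease the tilt to ~25°.

servo_tool(
  rows=[0, 0, 0, 0, 0, -0.7, 0.5, 0, 0, 0, 0, 0, -0.7, 0.5, 0, 0, 0, 0, 0, 0, 0.5, 0, 0, 0, 0, 0, 0, 0.5],
)

```text
time: 12.02
position: [547.7, 217.7, 137.1]
tcp_rot: [[-0.864, 0.436, 0.251], [-0.243, 0.076, -0.967], [-0.441, -0.897, 0.04]]
ft_force: [-0.5, 0.1, -0.1]
finger_gap: 0.499
```

```bash
python3 loc.py
```

```text
local [ -0.8  -1.  137.1] tilt 26.1 side [-0.05  -0.999  0.04 ] j [-0.05  0.22 -0.54  2.14  0.66  0.47 -2.41] F [-0.5  0.2 -0.1]
```

servo_tool(
  rows=[0, 0.5, -0.05, 0, 0, 0, 0.5, 0, 0.45, -0.05, 0, 0, 0, 0.5, 0, 0, 0, 0, 0, 0, 0.5],
)

```text
time: 12.4
position: [562.0, 224.7, 101.2]
tcp_rot: [[-0.865, 0.433, 0.253], [-0.245, 0.076, -0.967], [-0.437, -0.898, 0.041]]
ft_force: [0.4, 0.3, -0.0]
finger_gap: 0.499
```

```bash
python3 loc.py; python3 ang.py a6 wrist scene
```

```text
local [ 14.9   1.7 101.2] tilt 25.9 side [-0.05  -0.999  0.041] j [-0.12  0.3  -0.48  2.13  0.79  0.43 -2.54] F [ 0.5  0.2 -0. ]
wrist 12.4 n 13061 theta 0.693 [0.648 0.712] rmax 83.2 Zmax 50.8
scene 12.45 n 240 theta 0.701 [0.477 0.765] rmax 85.0 Zmax 51.5
```

View pics/a6wrist.png

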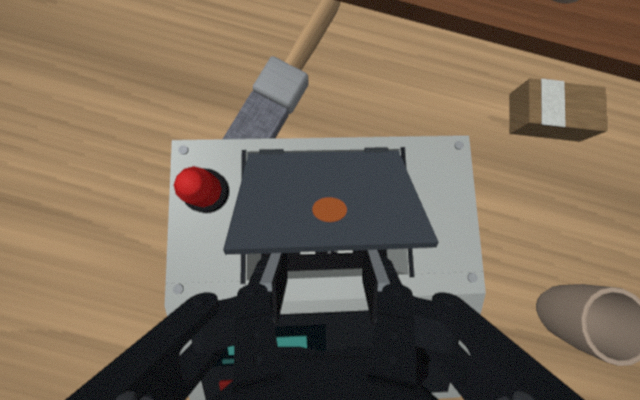

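servo_tool(
  rows=[-0.2, 0, 0, 0, 0, 0, 0.5, -0.2, -0.03, 0, 0, 0, 0, 0.5, -0.2, -0.05, 0, 0, 0, 0, 0.5, 0, 0, 0, 0, 0, 0, 0.5],
)

```text
time: 13.0
position: [584.6, 231.4, 117.5]
tcp_rot: [[-0.863, 0.437, 0.252], [-0.242, 0.078, -0.967], [-0.442, -0.896, 0.039]]
ft_force: [0.2, 0.5, -0.5]
finger_gap: 0.499
```

```bash
python3 loc.py; python3 ang.py a7 wrist scene
```

```text
local [ 38.4   1.8 117.5] tilt 26.2 side [-0.048 -0.999  0.039] j [-0.09  0.31 -0.5   2.07  0.74  0.47 -2.47] F [ 0.4  0.4 -0.5]
wrist 13.0 n 10469 theta 0.971 [0.914 0.987] rmax 83.9 Zmax 66.3
scene 13.05 n 223 theta 0.977 [0.746 1.035] rmax 84.8 Zmax 67.5
```

servo_tool(
  rows=[-0.2, -0.03, 0, 0, 0, 0, 0.5, -0.2, -0.02, 0, 0, 0, 0, 0.5, -0.2, 0.02, 0, 0, 0, 0, 0.5, -0.18, 0.04, 0, 0, 0, 0, 0.5, 0, 0, 0, 0, 0, 0, 0.5],
)

```text
time: 13.72
position: [611.5, 239.1, 130.3]
tcp_rot: [[-0.864, 0.436, 0.252], [-0.243, 0.078, -0.967], [-0.442, -0.896, 0.039]]
ft_force: [-0.8, 0.0, -0.0]
finger_gap: 0.499
```

```bash
python3 loc.py; python3 ang.py a8 wrist scene
```

```text
local [ 66.4   1.6 130.3] tilt 26.2 side [-0.048 -0.999  0.039] j [-0.07  0.34 -0.52  2.    0.71  0.51 -2.41] F [-0.8  0.3 -0. ]
wrist 13.72 n 6033 theta 1.401 [1.145 1.461] rmax 84.6 Zmax 80.5
scene 13.78 n 187 theta 1.432 [1.108 1.504] rmax 85.8 Zmax 81.5
```

View pics/a8wrist.png

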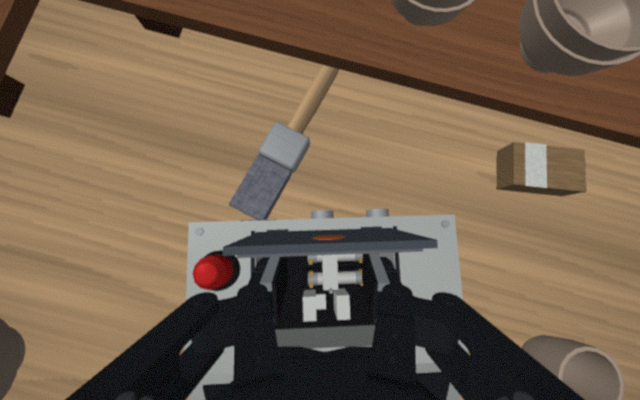

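servo_tool(
  rows=[-0.15, 0.04, 0, 0, 0, 0, 0.5, -0.12, 0.04, 0, 0, 0, 0, 0.5, 0, 0, 0, 0, 0, 0, 0.5],
)

```text
time: 14.2
position: [621.3, 241.6, 131.5]
tcp_rot: [[-0.864, 0.435, 0.252], [-0.243, 0.077, -0.967], [-0.44, -0.897, 0.039]]
ft_force: [0.1, 0.1, -1.2]
finger_gap: 0.495
```

```bash
python3 loc.py; python3 ang.py a9 wrist scene
```

```text
local [ 76.6   1.2 131.5] tilt 26.1 side [-0.049 -0.999  0.039] j [-0.07  0.36 -0.52  1.97  0.7   0.52 -2.39] F [ 0.1  0.1 -1.2]
wrist 14.2 n 5572 theta 1.49 [1.27  1.612] rmax 84.9 Zmax 82.5
scene 14.25 n 164 theta 1.436 [1.243 1.667] rmax 85.3 Zmax 82.7
```

servo_tool(
  rows=[-0.07, 0.03, 0, 0, 0, 0, 0.5, 0, 0, 0, 0, 0, 0, 0.5],
)

```text
time: 14.55
position: [624.1, 242.3, 131.8]
tcp_rot: [[-0.864, 0.435, 0.252], [-0.244, 0.077, -0.967], [-0.44, -0.897, 0.039]]
ft_force: [0.3, 0.4, 0.5]
finger_gap: 0.496
```

servo_tool(
  rows=[-0.07, 0.03, 0, 0, 0, 0, 0.5, 0, 0, 0, 0, 0, 0, 0.5],
)

```text
time: 14.8
position: [627.0, 243.0, 131.8]
tcp_rot: [[-0.864, 0.435, 0.252], [-0.243, 0.077, -0.967], [-0.44, -0.897, 0.039]]
ft_force: [-0.3, -0.3, 0.4]
finger_gap: 0.499
```

```bash
python3 loc.py; python3 ang.py b1 wrist scene
```

```text
local [ 82.4   0.9 131.8] tilt 26.1 side [-0.049 -0.999  0.039] j [-0.07  0.37 -0.52  1.96  0.7   0.53 -2.39] F [-0.4 -0.2  0.4]
wrist 14.8 n 6846 theta 1.616 [1.365 1.709] rmax 84.9 Zmax 83.4
scene 14.85 n 155 theta 1.5 [1.318 1.756] rmax 85.1 Zmax 83.5
```

View pics/b1wrist.png

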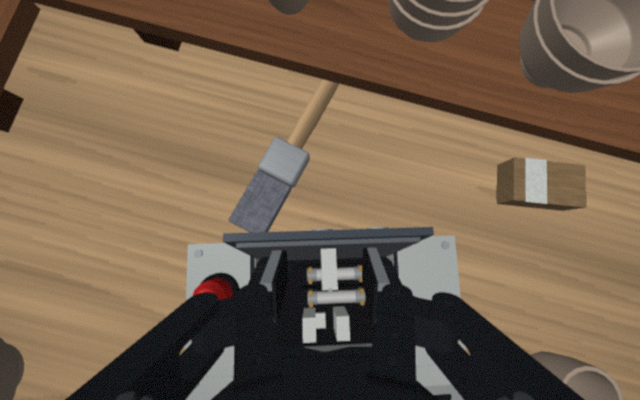

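servo_tool(
  rows=[-0.05, 0.02, 0, 0, 0, 0, 0.5, 0, 0, 0, 0, 0, 0, 0.5],
)

```text
time: 15.15
position: [628.7, 243.5, 131.8]
tcp_rot: [[-0.865, 0.435, 0.252], [-0.244, 0.077, -0.967], [-0.44, -0.897, 0.04]]
ft_force: [-0.9, -0.9, -0.3]
finger_gap: 0.499
```

servo_tool(
  rows=[-0.05, 0.02, 0, 0, 0, 0, 0.5, 0, 0, 0, 0, 0, 0, 0.5],
)

```text
time: 15.4
position: [629.2, 243.7, 131.6]
tcp_rot: [[-0.866, 0.433, 0.253], [-0.245, 0.075, -0.967], [-0.437, -0.898, 0.041]]
ft_force: [-9.4, -2.0, 4.6]
finger_gap: 0.502
```

The push force has risen to about 10 N, so the door is on its stop. I'll back off and withdraw.

servo_tool(
  rows=[0.1, 0, 0, 0, 0, 0, 0.5, 0.4, 0, 0, 0, 0, 0, 0.5, 0.4, -0.4, 0, 0, 0, 0, 0.5, 0.2, -1, 0, 0, 0, 0, 0.5, 0, -1, 0, 0, 0, 0, 0.5, 0.5, -1, 0, 0, 0, 0, 0.5, 0.8, -0.3, 0, 0, 0, 0, 0.5, 0, 0, 0, 0, 0, 0, 0.5],
)

```text
time: 16.4
position: [482.5, 208.6, 223.3]
tcp_rot: [[-0.863, 0.437, 0.252], [-0.244, 0.075, -0.967], [-0.441, -0.896, 0.042]]
ft_force: [0.0, -0.1, -0.4]
finger_gap: 0.503
```

```bash
python3 loc.py; python3 ang.py b2 wrist scene top
```

```text
local [-65.9   8.7 223.3] tilt 26.2 side [-0.051 -0.999  0.042] j [ 0.08 -0.04 -0.67  2.16  0.28  0.61 -2.1 ] F [ 0.  -0.1 -0.4]
wrist 16.4 n 3885 theta 1.664 [1.58  1.716] rmax 80.4 Zmax 79.4
scene 16.45 n 55 theta 1.746 [1.478 1.804] rmax 82.2 Zmax 81.0
top 16.5 n 184 theta 1.709 [1.624 1.774] rmax 81.4 Zmax 80.4
```

servo_tool(
  rows=[0, 0, 0, 0, 0, 0, 0.5, 0, 0, 0, 0, 0, 0, 0.5, 0, 0, 0, 0, 0, 0, 0.5, 0, 0, 0, 0, 0, 0, 0.5, 0, 0, 0, 0, 0, 0, 0.5, 0, 0, 0, 0, 0, 0, 0.5, 0, 0, 0, 0, 0, 0, 0.5, 0, 0, 0, 0, 0, 0, 0.5],
)

```text
time: 17.55
position: [483.6, 209.3, 222.7]
tcp_rot: [[-0.864, 0.435, 0.252], [-0.244, 0.077, -0.967], [-0.44, -0.897, 0.04]]
ft_force: [-0.7, -0.5, 0.6]
finger_gap: 0.504
```

```bash
python3 loc.py; python3 ang.py b3 wrist scene top; python3 - <<'E'
import cv2,numpy as np
a=cv2.imread('pics/b3scene.png')[120:220,290:420];b=cv2.imread('pics/b3top.png')[150:260,190:310]
cv2.imwrite('pics/b3z.png',np.hstack([cv2.resize(a,(390,300)),cv2.resize(b,(390,300))]))
E
```

```text
local [-64.7   9.1 222.7] tilt 26.1 side [-0.049 -0.999  0.04 ] j [ 0.08 -0.04 -0.67  2.16  0.28  0.61 -2.1 ] F [-0.8 -0.3  0.6]
wrist 17.55 n 3925 theta 1.665 [1.577 1.719] rmax 80.4 Zmax 79.3
scene 17.6 n 52 theta 1.741 [1.444 1.8  ] rmax 81.3 Zmax 79.8
top 17.65 n 175 theta 1.706 [1.639 1.768] rmax 83.1 Zmax 81.9
```

View pics/b3wrist.png

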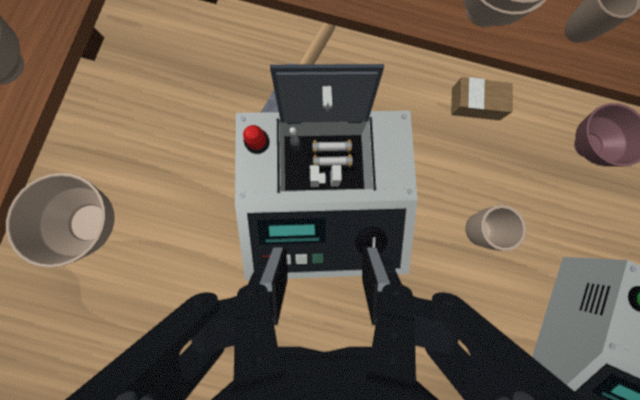

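View pics/b3z.png

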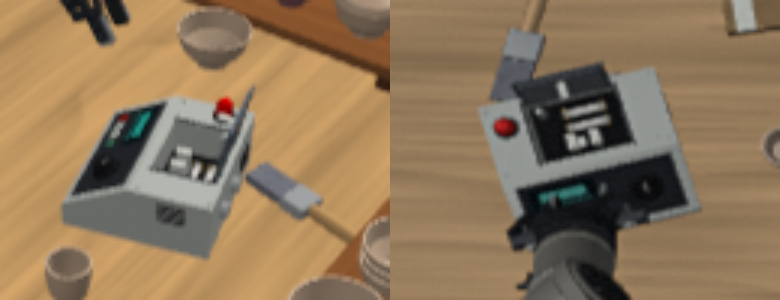

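The door leans back past upright. I'll check its slope with a plane fit that doesn't depend on my hinge estimate, and compare the other items with the start picture.

```bash
python3 - <<'E'
from h import *
a=np.radians(16.4);xc=np.array([np.cos(a),np.sin(a),0]);yc=np.array([-np.sin(a),np.cos(a),0])
for cn in('wrist','top'):
    C,P,s=cam(cn); Q=P-[576+56*xc[0],227+56*xc[1],83.5]
    X=Q@xc;Y=Q@yc;Z=Q[...,2]
    m=(abs(Y)<45)&(abs(Y)>10)&(Z>12)&(Z<72)&(X>-20)&(X<40)
    x,z=X[m],Z[m]
    for _ in range(5):
        p=np.polyfit(z,x,1);r=x-np.polyval(p,z);k=abs(r)<2.5*r.std();x,z=x[k],z[k]
    print(cn,len(x),'theta',np.pi/2+np.arctan(p[0]),'offset',p[1],r.std())
d=np.load('d0.npz');t=cv2.imread('pics/b3top.png')[...,::-1].astype(int)
df=(np.abs(t-d['tc'].astype(int)).sum(-1)>90).astype(np.uint8)
n,l,st,ce=cv2.connectedComponentsWithStats(df)
print([st[i].tolist() for i in range(1,n) if st[i,4]>15])
E
```

```text
wrist 2864 theta 1.750165061236955 offset -5.191013435198957 0.45873624497101806
top 135 theta 1.7617788977973883 offset -2.7926409998067943 1.8813612108843771
[[228, 173, 36, 36, 675], [246, 227, 5, 5, 19], [226, 228, 78, 118, 2114], [241, 229, 5, 4, 16], [263, 228, 7, 4, 20], [240, 291, 12, 16, 39], [317, 290, 258, 110, 6963], [252, 313, 29, 51, 194], [478, 334, 1, 17, 17], [288, 340, 6, 7, 23], [282, 351, 39, 38, 462], [302, 383, 13, 14, 101], [289, 390, 9, 10, 38]]
```

The fit gives an angle of 1.750, which is the stop. In the top view only the door and the arm have changed, so I'm handing in.

```bash
python3 -c "
from bench import *
print(job_done())"
```

```text
the job is handed in; nothing more can be done
None
```

The red-lamp controller's fuse door is open and leaning back on its stop, and the job was handed in at about 18 s.

- **Press:** I pressed the door once at the orange mark, with a peak reading of about 9 N, let go and drew the hand clear. The door sprang open, reading about 0.52 rad at first and then settling at 0.69–0.71. It held there for the 2–3 s I watched with the hand clear, and stayed the same during the approach.
- **Push over:** I pushed the door up from under its free edge with the two half-open fingertips, one either side of the latch tongue. I stopped when the force rose to about 10 N at the stop, then backed off and withdrew.
- **Last checks:** With the hand clear, a plane fit of the door gave 1.750 rad from the wrist camera and 1.76 from the top camera. The rougher angle readings (1.66–1.75) were unchanged over more than a second. In the top view only the door and the arm differed from the start, so I saw no change in the green-lamp controller, pots, carton or brush.
- **Problems:** A steeper tilt brought the last joint to −2.93, very near its −2.94 limit. I eased the tilt back to about 26° before touching the door.

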